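# Refit the boiler probes and close the relay housing

### The arm

A 6-joint arm with a two-finger parallel gripper is mounted at the origin on the work surface. World frame = base frame: x ahead of the robot, y to its left, z up, the work surface at z = 0. Lengths are in mm, angles in rad, forces in N, time in s.
With the tool pointing down it reaches from about 275 to 825 mm from the base axis. Payload 5.2 kg.
Tool frame: the origin (TCP) lies at the very end of the fingers, on their centre line; the grasp point (between the pads) lies 19 mm behind it; z points along the fingers, y is the line along which they close (so a half turn about z gives the same grasp; the last joint's range is limited). The gripper opens to 93 mm and grips with 3 to 60 N. Pads are 15 mm wide; open, the fingers measure 128 mm over their backs; the gripper's body (75 mm by 188 mm) begins 65 mm behind the grasp point.
Start: joints at [-1.497, 0.259, 1.535, -0, 1.348, -0.203], TCP at [150.324, -529.063, 218.653] pointing down, gripper open.
Joint ranges: [-3.14, 3.14], [-0.91, 2.08], [0.19, 2.58], [-1.22, 4.36], [0.22, 2.71], [-3.12, 3.12]. Speed limits (rad/s): [2.57, 2.57, 3.14, 3.14, 3.14, 3.14].

### API

Orientations are given as [roll, pitch, yaw] about the fixed x, y, z axes, in that order (R = Rz(yaw) Ry(pitch) Rx(roll)).
In Python, from bench import robot gives the robot as it stands. The module is installed in compiled form; this text tells all that it offers. Calls block until the motion is done:
- robot.move_ptp(position, orientation): joint-space move of the TCP to a pose.
- robot.move_linear(position, ori=None, speed=150, f_stop=None): straight line of the TCP; ori=None keeps the orientation; speed is the mean speed in mm/s. With f_stop (N) it stops when the force on the tool has changed by that much, and returns True; else False.
- robot.move_j(angles): joint-space move.
- robot.move_gripper(opening): opening from 0.0 (shut) to 1.0 (fully open); the grip force is fixed at half the most; returns when the fingers have stopped.
- robot.sleep(seconds).
- robot.inverse_kinematics(position, orientation): joint angles nearest the present ones, or None.
- robot.get_image(name): name is "scene" or "top" or "wrist"; returns a dict with "img" (420x560x3 uint8, blue, green, red), "fovy" (degrees; the focal length in pixels is half the picture's height over the tangent of half this angle, whatever the lens; pixels are square), "cx", "cy" (the principal point, pixels), "eye" and "orientation" of the camera in the world. Camera axes: x right, y down, z forward; pixel columns grow to the right and rows downward; lengths in mm; the calibration is good to about 2 mm. The wrist camera is an equidistant fisheye: a pixel r from the principal point sees the ray r / f radians off the axis. A picture is of the moment at which its call begins. There is no depth.
A pose or a line that the arm cannot do raises robot.MotionError and nothing moves.
- robot.hand_in(): hands the job in; it is judged then, once.
Readings, each from a call of its own:
- robot.current_t(): time.
- robot.current_qpos(): joint angles.
- robot.current_joint_vel(): joint speeds.
- robot.current_joint_efforts(): joint torques, N m.
- robot.current_tcp_pos(): TCP position.
- robot.current_eef_rot(): TCP orientation.
- robot.current_contact_force(): force on the tool from outside, world axes, zero at the start.
- robot.current_ft_torque(): the same for the moment, N m.
- robot.current_gripper_width(): opening from 0.0 (shut) to 1.0 (fully open).
- robot.current_finger_force(): force on a finger pad.
Only numpy, scipy, OpenCV 4.12 (cv2) and the standard library are available. Lean on these libraries where they do the work, as an engineer would, in place of code of your own. Each camera call takes 0.05 s, during which the arm holds its last target. There are 200 camera calls.

### The job

Get this espresso machine ready for its test: push every temperature probe from the blue stand fully home into a well of its own in the brass heating block, take the red caps off the housing's pins and leave them in the parts dish, and lower the cover plate over the pins until it lies flush. Only when all of that is done, switch on the housing's green-tipped toggle. Leave the spare white relay on the counter where it is.

Things in the scene. Friction and masses are not known exactly. Their poses are not given: they have to be found in the camera images.
- housing: aluminium relay housing, fixed; origin under the middle of its open tray, 116 (x) by 96 (y) by 45 mm high, relays inside; rim 24 mm wide at the x ends, 7 mm at the sides. Steel pins, 8 mm thick and 16 mm tall, stand on the rim at (47, 30) and (-47, -30) mm. A lower black part on its +x side, out to x = 120 mm, carries the toggle
- seat (a point): middle of the tray's rim plane, 45 mm above the counter, axes as the housing's; the cover plate's origin comes to lie here, either way round
- switch (a joint): toggle lever of the housing with a green ball: 0 (off) to 1 rad (on); off it leans to the housing's -y, on to its +y; it stays where it is put
- switch_tip (a point): centre of the green ball, 26 mm wide, at the end of the toggle lever, 55 mm from its pivot. The pivot is at x = 90, y = 0, z = 42 mm in the housing's frame, on a grey block that is 50 (x) by 70 (y) mm with its top at 45 mm
- plate: steel cover plate, 116 (x) by 96 (y) by 5 mm, with 11 mm holes at (47, 30) and (-47, -30) mm; origin in the middle of its underside. A black grip tab, 40 (x) by 12 (y) mm, stands on its middle from 5 to 39 mm up
- boiler: brass heating block fixed to the counter, copper pipe stubs at its ends, 180 (x) by 50 (y) by 60 mm high, origin under its middle; four wells in a row along x in its top, each 10 mm wide and 54 mm deep
- stand: blue plastic probe stand fixed to the counter, same outline and holes as the heating block, origin under its middle; the probes wait here
- dish: loose dark steel parts dish, 130 (x) by 105 (y) by 28 mm high, walls and floor 4 mm thick, open on top; origin under its middle
- well0 (a point): mouth centre of well 0 in the heating block's top face, at x = -67.5 mm; z up
- well1 (a point): mouth centre of well 1 in the heating block's top face, at x = -22.5 mm; z up
- well2 (a point): mouth centre of well 2 in the heating block's top face, at x = 22.5 mm; z up
- well3 (a point): mouth centre of well 3 in the heating block's top face, at x = 67.5 mm; z up
- probe0: temperature probe (2 to 4 are present, None if absent): steel rod 7 mm thick reaching 49 mm below the origin; the origin is the middle of the underside of a 20 mm wide, 4 mm thick collar; above it a round black head with a yellow band, 16 mm wide, from 4 to 38 mm above the origin; z up along the rod
- probe1: temperature probe (2 to 4 are present, None if absent): steel rod 7 mm thick reaching 49 mm below the origin; the origin is the middle of the underside of a 20 mm wide, 4 mm thick collar; above it a round black head with a yellow band, 16 mm wide, from 4 to 38 mm above the origin; z up along the rod
- probe2: temperature probe (2 to 4 are present, None if absent): steel rod 7 mm thick reaching 49 mm below the origin; the origin is the middle of the underside of a 20 mm wide, 4 mm thick collar; above it a round black head with a yellow band, 16 mm wide, from 4 to 38 mm above the origin; z up along the rod
- probe3: temperature probe (2 to 4 are present, None if absent): steel rod 7 mm thick reaching 49 mm below the origin; the origin is the middle of the underside of a 20 mm wide, 4 mm thick collar; above it a round black head with a yellow band, 16 mm wide, from 4 to 38 mm above the origin; z up along the rod
- cap0: red protective cap pushed loosely over a pin of the housing, 21 mm wide, 28 mm tall, hollow from below (14 mm bore, 24 mm deep); origin in the middle of its underside
- cap1: red protective cap pushed loosely over a pin of the housing, 21 mm wide, 28 mm tall, hollow from below (14 mm bore, 24 mm deep); origin in the middle of its underside
- relay: spare relay lying beyond the housing, white block 58 (x) by 44 (y) by 25 mm; not part of the job; origin under its middle
Mind the look-alikes: they are no part of the job. What is shaped like the plate but pink is not meant.

How it is judged:
By the outcome, as a careful person would: the job done as asked, in the order asked, and still so for the second after the job is handed in, with the robot touching nothing.
Of probe0, probe1, probe2, probe3 only 2 to 4 are there at a start; the rules pass over those that are not, and their reading is None.
At some moment in a run one of plate, dish may be knocked a few centimetres aside while the robot is not near it.
It also fails if it takes over 208 s, if anything falls off the work surface, if the arm or the gripper's body presses on something with over 40 N, if the wrist force passes 120 N, or if a joint passes its speed limit or range.

## Working session

There is one attempt and no reset: what is moved stays moved. The work goes in short steps, each a Python script; the robot and the scene stay as the last script left them, time stands still between calls to the robot, and variables do not carry over. Pictures are saved under pics/ and viewed, at most 14 in all, crops included, and the job is handed in when it is done.

```bash
mkdir -p pics
python3 - <<'E'
from bench import robot
import cv2
for n in("scene","top","wrist"):
    d=robot.get_image(n); cv2.imwrite(f"pics/a_{n}.png",d["img"])
    print(n,d["fovy"],d["cx"],d["cy"],d["eye"],d["orientation"])
print(robot.current_t(),robot.current_eef_rot())
E
```

```text
scene 56.832877945154 282.38989023858477 207.45683756459428 [ 895.57258729 -589.20158534  819.11388575] [-2.36120055  0.01573604  0.51011573]
top 56.6965191654225 281.5570010262299 219.4604464390658 [ 405.41459221   31.39377648 1101.07784008] [-2.99749767  0.00677278 -1.59359596]
wrist 65.70646984690485 278.8997233184229 215.93752084401882 [ 221.34561469 -509.27641641  384.63399672] [ 2.87417740e+00  1.71579045e-03 -1.29435363e+00]
0.15 [-3.14024238e+00 -2.85700367e-04  2.76779505e-01]
```

View pics/a_scene.png

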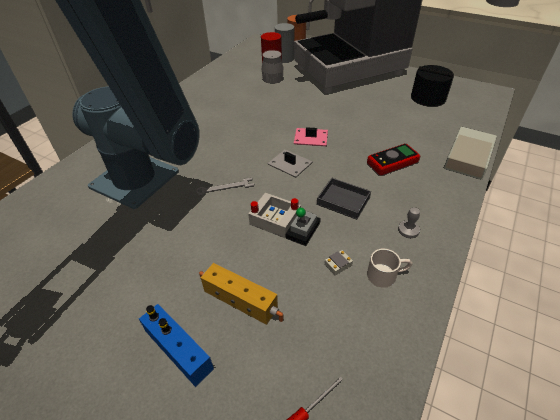

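View pics/a_top.png

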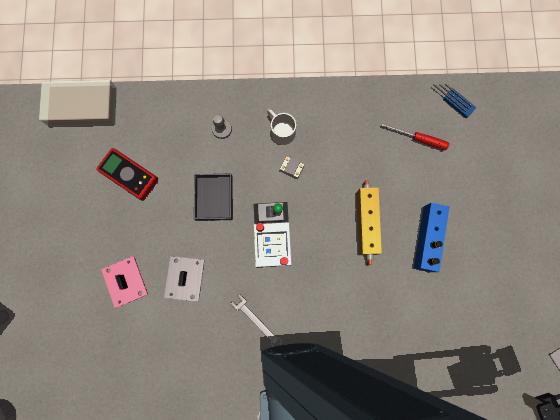

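The scene view shows two probes in the blue stand (150,312 / 163,326), the brass block (240,292), the housing with red caps (255,206 / 294,204) and green ball (301,212), and the dish (344,197). There are two plate-like things: a grey one (290,162; top view 184,279) and a pink one (311,136; top view 124,281). The grey steel one fits the description, because the pink one is explicitly excluded. I'll compute rough positions, then take close wrist views.

```bash
cat > h.py <<'E'
from bench import robot
import numpy as np, cv2
from scipy.spatial.transform import Rotation as R
def cam(d): return {k:(np.array(d[k]) if k in("eye","orientation") else d[k]) for k in("fovy","cx","cy","eye","orientation")}
def ray(c,uv,fish):
    f=210/np.tan(np.radians(c["fovy"]/2)); v=np.array([uv[0]-c["cx"],uv[1]-c["cy"]],float)
    if fish:
        r=np.hypot(*v)+1e-9; t=r/f; d=np.array([*(v/r*np.sin(t)),np.cos(t)])
    else: d=np.array([*(v/f),1.])
    return R.from_euler("xyz",c["orientation"]).as_matrix()@(d/np.linalg.norm(d))
def onplane(c,uv,z,fish=True):
    r=ray(c,uv,fish); return c["eye"]+r*(z-c["eye"][2])/r[2]
def proj(c,p,fish=True):
    f=210/np.tan(np.radians(c["fovy"]/2)); q=R.from_euler("xyz",c["orientation"]).as_matrix().T@(np.array(p,float)-c["eye"])
    h=np.hypot(q[0],q[1])+1e-9; s=f*np.arctan2(h,q[2])/h if fish else f/q[2]
    return np.array([c["cx"]+s*q[0],c["cy"]+s*q[1]])
def tri(obs): # [(cam,uv,fish)] -> point, ray miss
    A=np.zeros((3,3));b=np.zeros(3);L=[]
    for c,uv,f in obs:
        r=ray(c,uv,f);P=np.eye(3)-np.outer(r,r);A+=P;b+=P@c["eye"];L.append((P,c["eye"]))
    x=np.linalg.solve(A,b); return x,max(np.linalg.norm(P@(x-e)) for P,e in L)
def snap(name,cams="wrist"):
    d=robot.get_image(cams); cv2.imwrite(f"pics/{name}.png",d["img"]); c=cam(d); np.save(f"pics/{name}.npy",c,allow_pickle=True); return d["img"],c
def load(name): return cv2.imread(f"pics/{name}.png"),np.load(f"pics/{name}.npy",allow_pickle=True).item()
E
python3 - <<'E'
from h import *
c=cam(robot.get_image("top"))
for n,uv,z in [("boilerL",(370,220),60),("stand",(432,238),60),("p_a",(436,244),90),("p_b",(433,261),90),("plate",(184,279),5),("pink",(124,281),5),("dish",(213,197),28),("housing",(272,246),45),("capa",(260,227),73),("capb",(284,261),73),("ball",(278,209),90),("relay",(292,168),25)]:
    print(n,onplane(c,uv,z,False).round())
w=cam(robot.get_image("wrist")); p=robot.current_tcp_pos(); M=R.from_euler("xyz",robot.current_eef_rot()).as_matrix()
print("cam in tool",M.T@(w["eye"]-p), (M.T@R.from_euler("xyz",w["orientation"]).as_matrix()).round(3))
E
```

```text
boilerL [ 549. -204.   60.]
stand [ 497. -367.   60.]
p_a [ 478. -364.   90.]
p_b [ 435. -353.   90.]
plate [403. 311.   5.]
pink [402. 479.   5.]
dish [630. 226.  28.]
housing [487.  63.  45.]
capa [536.  93.  73.]
capb [444.  31.  73.]
ball [580.  44.  90.]
relay [709.   2.  25.]
cam in tool [  73.6751206     0.55432399 -166.58467024] [[-0.    -0.964 -0.265]
 [ 1.    -0.    -0.   ]
 [ 0.    -0.265  0.964]]
```

```bash
python3 - <<'E'
from h import *
for n,x,y in [("A",440,-330),("B",540,-280),("C",450,40),("D",540,90),("E",390,300),("F",500,280)]:
    robot.move_ptp([x,y,230],[np.pi,0,0]); snap(n)
print(robot.current_t(),robot.current_qpos())
E
python3 - <<'E'
import cv2,numpy as np
I={n:cv2.imread(f"pics/{n}.png") for n in "ABCDEF"}
m=np.vstack([np.hstack([I["A"],I["C"]]),np.hstack([I["F"],I["E"]])])
cv2.imwrite("pics/m1.png",cv2.resize(m,(800,600),interpolation=cv2.INTER_AREA))
E
```

```text
5.6833 [3.13953336e-01 2.93906980e-01 1.46059777e+00 2.20403231e-04
 1.38875965e+00 1.88671097e+00]
```

View pics/m1.png

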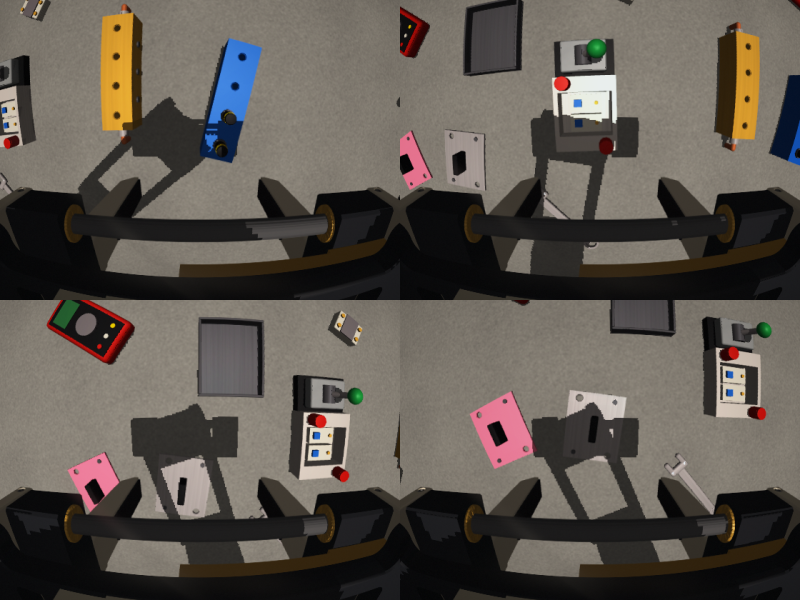

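The montage (A, C / F, E) shows the brass block with four wells, the blue stand with two probes in its low-x holes, the housing with two red caps and the green ball, the open dish, and the plates. The grey plate has its tab at E (594,428), and the pink one is beside it. I'll extract the features automatically and check them on enlarged crops.

```bash
cat > seg.py <<'E'
from h import *
def mask(img,kind):
    h=cv2.cvtColor(img,cv2.COLOR_BGR2HSV); H,S,V=[h[...,i].astype(int) for i in range(3)]
    m={"brass":(H>14)&(H<30)&(S>150)&(V>80),"blue":(H>100)&(H<125)&(S>120)&(V>30),"red":((H<6)|(H>174))&(S>170)&(V>60),"green":(H>50)&(H<80)&(S>140)&(V>40),"pink":(H>160)&(H<176)&(S>60)&(S<170)&(V>120)}[kind]
    return m.astype(np.uint8)*255
def blobs(m,amin=20):
    n,l,s,c=cv2.connectedComponentsWithStats(m); return sorted([(int(s[i,4]),c[i].round(1).tolist(),s[i,:4].tolist(),i) for i in range(1,n) if s[i,4]>=amin],key=lambda t:-t[0]),l
def holes(img,kind):
    m=mask(img,kind); m=cv2.morphologyEx(m,cv2.MORPH_OPEN,np.ones((2,2),np.uint8)); b,l=blobs(m); one=(l==b[0][3]).astype(np.uint8)
    hull=cv2.convexHull(cv2.findNonZero(one)); H=np.zeros_like(one); cv2.fillConvexPoly(H,hull,1); H=cv2.erode(H,np.ones((5,5)))
    return blobs(((H>0)&(one==0)).astype(np.uint8),15)[0],b[0]
E
python3 - <<'E'
from seg import *
for n in "AB":
    img,c=load(n)
    for k in("brass","blue"):
        print(n,k,[(a,uv,onplane(c,uv,60)[:2].round(1).tolist()) for a,uv,*_ in holes(img,k)[0]])
for n in "CDF":
    img,c=load(n)
    for k in("red","green"): print(n,k,[(a,uv,bb) for a,uv,bb,_ in blobs(mask(img,k),60)[0]])
A,B,C,E=[load(n)[0] for n in "ABCE"]
r=lambda im,x,y,w,h:cv2.resize(im[y:y+h,x:x+w],(400,300),interpolation=cv2.INTER_CUBIC)
cv2.imwrite("pics/m2.png",np.vstack([np.hstack([r(A,120,0,280,240),r(B,120,0,280,240)]),np.hstack([r(C,170,40,180,190),r(E,90,110,240,130)])]))
E
```

```text
A brass [(55, [163.5, 79.6], [570.9, -208.9]), (53, [163.2, 120.5], [526.4, -208.1]), (49, [164.7, 39.9], [615.8, -209.4]), (49, [164.3, 162.3], [481.1, -207.5]), (22, [175.3, 174.7], [467.1, -219.4])]
A blue [(383, [309.6, 207.9], [429.8, -364.0]), (352, [320.8, 164.8], [476.2, -374.9])]
B brass [(149, [217.3, 149.6], [593.0, -216.6]), (55, [209.7, 127.8], [616.1, -209.0])]
B blue [(589, [365.9, 261.2], [467.4, -380.8]), (303, [350.4, 292.0], [427.5, -365.8])]
C red [(594, [15.8, 44.0], [0, 11, 32, 69]), (324, [225.7, 116.5], [216, 107, 21, 20]), (291, [288.2, 206.1], [279, 197, 19, 19])]
C green [(570, [274.7, 67.5], [261, 55, 28, 26])]
D red [(1023, [31.0, 89.8], [0, 46, 55, 89]), (299, [276.1, 203.7], [267, 194, 19, 20]), (251, [332.3, 283.4], [324, 274, 18, 19])]
D green [(560, [328.9, 162.8], [316, 150, 27, 26])]
F red [(1677, [137.5, 46.3], [66, 0, 119, 88]), (225, [448.3, 169.4], [441, 161, 16, 18]), (173, [481.3, 246.2], [474, 238, 15, 17])]
F green [(768, [92.3, 18.6], [74, 0, 38, 40]), (349, [497.9, 134.1], [489, 123, 19, 23])]
```

View pics/m2.png

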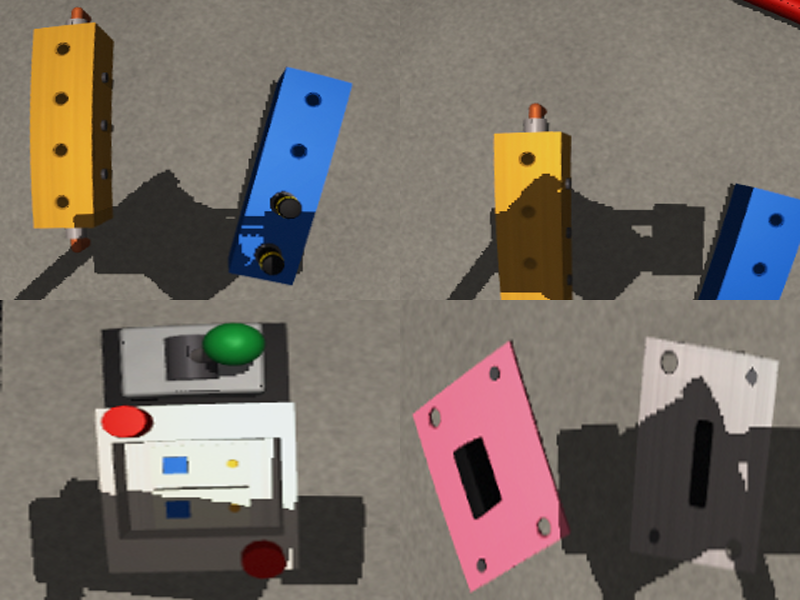

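The pink plate (crop: big holes at 434,416 and 544,527) is ruled out by colour. The grey one (E crop: tab 700,465, big hole 669,360) is meant. The brass wells triangulate with 45 mm spacing at z=60, and both views agree on well 3. Next I'll take close views directly above the probes.

Run:
```python
from h import *
for n,x,y in [("P1",381,-360),("P2",331,-340)]:
    robot.move_ptp([x,y,160],[np.pi,0,0]); snap(n)
r=lambda im,x,y,w,h:cv2.resize(im[y:y+h,x:x+w],(400,400),interpolation=cv2.INTER_CUBIC)
a,ca=load("P1");b,cb=load("P2")
for c in(ca,cb): print([proj(c,p).round() for p in([478,-364,98],[435,-353,98])])
cv2.imwrite("pics/m3.png",np.hstack([r(a,180,40,200,200),r(b,180,0,200,200)]))
print(robot.current_t())
```

```text
[array([285.,  97.]), array([269., 158.])]
[array([313.,  29.]), array([298.,  86.])]
8.45
```

View pics/m3.png

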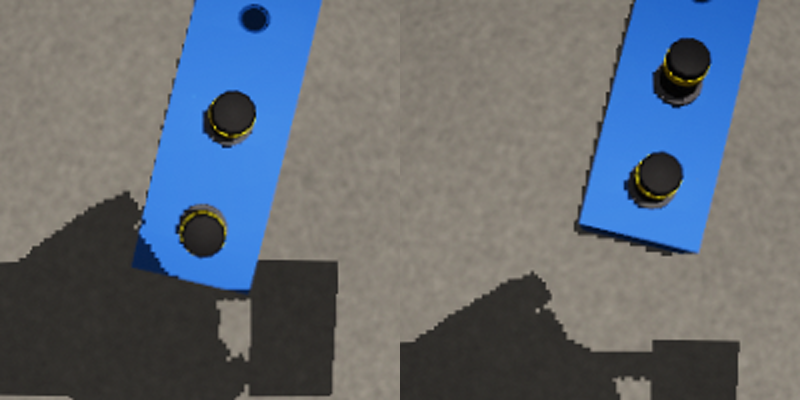

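P1 and P2 show the head tops at P1 (296.5,96) and (282,158), and P2 (323.5,29.5) and (310,86.5). The next stand hole is at P1 (307.5,49).

Run:
```python
from h import *
a,ca=load("P1");b,cb=load("P2"); A,cA=load("A")
for u,v in [((296.5,96),(323.5,29.5)),((282,158),(310,86.5))]:
    print(tri([(ca,u,True),(cb,v,True)]),onplane(ca,u,98),onplane(cb,v,98))
print("hole",onplane(ca,(307.5,49),60))
# refine stand holes in A & wells
g=A.min(axis=2)
def ref(im,u,v,r=7):
    p=im[v-r:v+r+1,u-r:u+r+1].astype(int).sum(2); m=p<(p.min()+np.median(p))/2; y,x=np.nonzero(m); return u-r+x.mean(),v-r+y.mean()
for u,v in[(339,79),(329,121)]: q=ref(A,u,v); print(np.round(q,1),onplane(cA,q,60))
C,cC=load("C");D,cD=load("D");F,cF=load("F")
print("ball",tri([(cC,(274.7,67.5),True),(cD,(328.9,162.8),True),(cF,(497.9,134.1),True)]))
print("cap+",tri([(cC,(225.7,116.5),True),(cD,(276.1,203.7),True),(cF,(448.3,169.4),True)]))
print("cap-",tri([(cC,(288.2,206.1),True),(cD,(332.3,283.4),True),(cF,(481.3,246.2),True)]))
```

```text
(array([ 479.31194517, -372.05320778,   92.95577746]), np.float64(0.1481512340343066)) [ 478.74342096 -371.92274435   98.        ] [ 477.75282148 -371.22104372   98.        ]
(array([ 434.92633697, -361.71760444,   97.37587437]), np.float64(0.26009666060960135)) [ 434.88834318 -361.9543557    98.        ] [ 434.93505175 -361.41477066   98.        ]
hole [ 522.72605749 -382.91979458   60.        ]
[338.7  79.6] [ 566.27486789 -392.69149235   60.        ]
[328.8 120.2] [ 522.99866867 -382.56964277   60.        ]
ball (array([582.74934913,  42.18752568,  95.06197956]), np.float64(0.37102825019962404))
cap+ (array([538.13325043,  91.54857613,  71.37896755]), np.float64(0.32980144378091153))
cap- (array([446.26580847,  28.93180797,  71.78782032]), np.float64(0.320685125203082))
```

```bash
cat >> h.py <<'E'
def down(p,yaw,z,speed=150,f=None): return robot.move_linear([p[0],p[1],z],[np.pi,0,yaw],speed,f)
def go(p,yaw,z): robot.move_ptp([p[0],p[1],z],[np.pi,0,yaw])
def ref(im,u,v,r=8):
    u,v=int(round(u)),int(round(v)); p=im[v-r:v+r+1,u-r:u+r+1].astype(int).sum(2); m=p<(p.min()+np.median(p))/2; y,x=np.nonzero(m); return np.array([u-r+x.mean(),v-r+y.mean()]),int(m.sum())
E
python3 - <<'E'
from h import *
go([430,-208],0,160); im,c=snap("W1")
for w in [(481.1,-207.5),(526.4,-208.1)]:
    q,n=ref(im,*proj(c,[*w,60])); print(q,n,onplane(c,q,60))
p=(434.9,-361.9); yw=-0.229
robot.move_gripper(0.5); go(p,yw,180); down(p,yw,67,120); robot.move_gripper(0.0)
print("w",robot.current_gripper_width()*93,robot.current_finger_force(),robot.current_tcp_pos())
down(p,yw,150,100); print(robot.current_gripper_width()*93); snap("H1"); print(robot.current_t())
s,cs=snap("Hs","scene")
i=load("H1")[0]; cv2.imwrite("pics/m4.png",np.hstack([i[:, :400],s[180:420,60:310].repeat(2,0).repeat(2,1)[:420,:400]]))
E
```

```text
[276.03571429 156.70238095] 84 [ 481.34808949 -206.5857667    60.        ]
[276.88541667  99.875     ] 96 [ 528.06869284 -207.23617278   60.        ]
w 15.236562251627044 30.00021904706955 [ 434.94193694 -361.95675767   67.16445744]
15.134936629528765
13.5
```

View pics/m4.png

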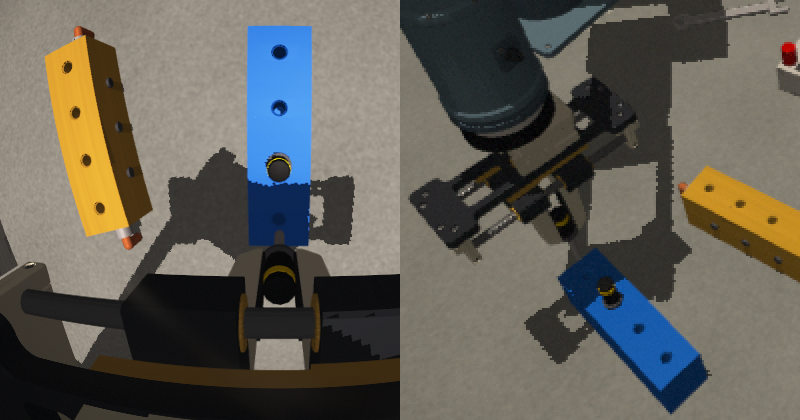

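The probe is gripped (15 mm wide in the pads) and the stand hole is empty. I'll insert it with a force-guarded descent.

```bash
cat >> h.py <<'E'
def insert(w,yaw,grip=67):
    go(w,yaw,180); down(w,yaw,grip+53,120)
    offs=[(0,0)]+[(r*np.cos(a),r*np.sin(a)) for r in(0.9,1.7,2.5) for a in np.arange(0,6.28,6.283/(5 if r<1 else 8))]
    for o in offs:
        q=np.add(w,o); down(q,yaw,grip+51,60)
        hit=down(q,yaw,grip+0.3,60,6.)
        z=robot.current_tcp_pos()[2]; print("try",np.round(o,1),hit,z,robot.current_contact_force().round(1))
        if z<grip+30: break
    if robot.current_tcp_pos()[2]>grip+2: print("push",down(q,yaw,grip-0.5,40,20.),robot.current_tcp_pos(),robot.current_contact_force())
    return q
E
python3 - <<'E'
from h import *
p=(434.9,-361.9); down(p,-0.229,180,150)
insert((481.4,-207.1),-0.014); print(robot.current_t(),robot.current_contact_force(),robot.current_tcp_pos())
E
```

```text
try [0 0] True 67.15494195391106 [-0.9  0.5  3.8]
16.3083 [-0.88395459  0.4745377   3.83240757] [ 480.98950622 -206.69473128   67.15494195]
```

Run:
```python
from h import *
def fin(w,yw):
    print("press",down(w,yw,65.5,20,15.),robot.current_tcp_pos()); robot.move_gripper(0.45); down(w,yw,180,150)
fin((481.4,-207.1),-0.014)
p=(478.8,-372.0); yw=-0.229
go(p,yw,180); down(p,yw,67,120); robot.move_gripper(0.0)
print("w",robot.current_gripper_width()*93,robot.current_tcp_pos())
down(p,yw,180,150); print(robot.current_gripper_width()*93)
w=(526.7,-207.7); q=insert(w,-0.014); print(robot.current_contact_force(),robot.current_tcp_pos())
if robot.current_tcp_pos()[2]<69: fin(q,-0.014)
go([440,-10],0,200); snap("C2"); snap("T2","top"); snap("S2","scene"); print(robot.current_t())
a=load("C2")[0]; s=load("S2")[0]
cv2.imwrite("pics/m5.png",np.hstack([cv2.resize(a,(400,300)),cv2.resize(s[100:340,120:440],(400,300))]))
```

```text
press False [ 481.07728958 -206.7544627    67.04070559]
w 15.052819598612972 [ 478.87040281 -372.15793168   67.28612599]
15.19765734468806
try [0 0] True 67.25110961187237 [-1.  -0.5  4.8]
[-0.95067569 -0.54545438  4.81487627] [ 526.10849261 -207.28390943   67.25110961]
press False [ 526.21826251 -207.31404532   67.17142788]
26.6333
```

View pics/m5.png

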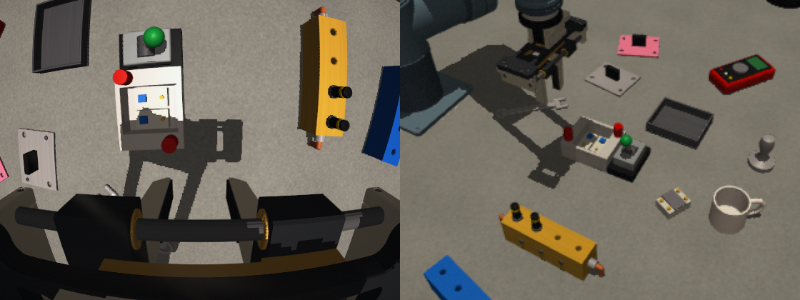

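Both probes stand fully home in the two near wells (C2 crop 338,92 and 337,126). The dish (60,36) and grey plate (38,160) look unmoved. Next are the caps.

```bash
cat >> h.py <<'E'
def moved(a,b,box): # top-image patch difference
    A,B=[load(n)[0][box[1]:box[3],box[0]:box[2]].astype(int) for n in(a,b)]; return int((abs(A-B).max(2)>30).sum())
E
python3 - <<'E'
from h import *
F,cF=load("F"); T=cv2.imread("pics/a_top.png"); cv2.imwrite("pics/T0.png",T); np.save("pics/T0.npy",load("T2")[1],allow_pickle=True)
print("dishF",[onplane(cF,(u/.7143,(v-300)/.7143),28)[:2].round() for u,v in[(199,318),(263,319),(262,397),(197,395)]])
print("moved dish/plate",moved("T0","T2",(185,165,240,230)),moved("T0","T2",(155,250,215,310)))
p=(538.1,91.5); robot.move_gripper(0.45); go(p,.03,150); hit=down(p,.03,50,80,8.); print(hit,robot.current_tcp_pos()); robot.move_gripper(0)
print("w",robot.current_gripper_width()*93); down(p,.03,150,120); print("w",robot.current_gripper_width()*93)
go([560,220],0,180); a,c=snap("G1"); snap("T3","top"); print(moved("T0","T3",(185,165,240,230)),robot.current_t())
t=load("T3")[0]
cv2.imwrite("pics/m6.png",np.hstack([a,cv2.resize(t[150:330,90:330],(240,180),).repeat(1,0)[:180].repeat(1,1) if 0 else cv2.resize(t[150:330,100:300],(240,420))]))
E
```

```text
dishF [array([696., 278.]), array([700., 174.]), array([569., 177.]), array([570., 281.])]
moved dish/plate 0 0
False [538.56356965  91.52044848  50.5522854 ]
w 20.199440236614084
w 19.755168910366166
1880 31.075
```

View pics/m6.png

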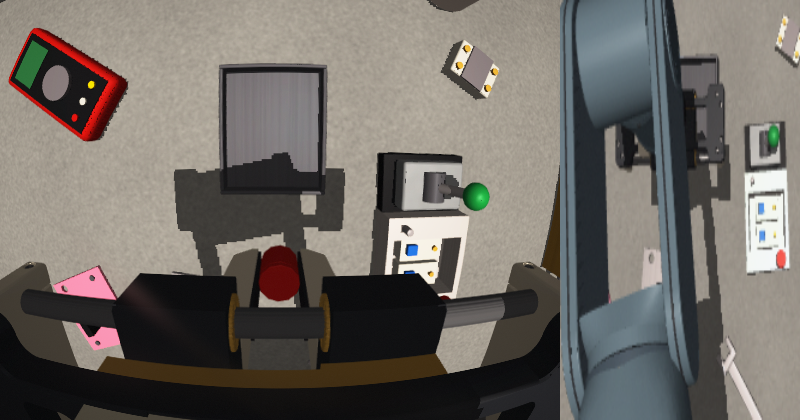

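G1 shows the cap held at (279,273), the dish with corners (220,66)–(325,192), and the bare pin at (407,231). The top view is only blocked by the arm. I'll place this cap, then fetch the other one.

Run:
```python
from h import *
g,c=load("G1"); k=np.array([onplane(c,u,28)[:2] for u in[(220,66),(326,66),(325,192),(219,192)]]); d=k.mean(0); print(k.round(),d)
q=d+[-28,0]; down(q,0,60,120); print(down(q,0,12,60,6.),robot.current_tcp_pos()); robot.move_gripper(0.4); down(q,0,110,150)
p=(446.3,28.9); go(p,.03,150); print(down(p,.03,50,80,8.)); robot.move_gripper(0)
print("w",robot.current_gripper_width()*93); down(p,.03,150,120); print("w",robot.current_gripper_width()*93)
go([540,200],0,180); snap("G2"); snap("S3","scene"); print(robot.current_t())
cv2.imwrite("pics/m7.png",np.hstack([load("G2")[0],cv2.resize(load("S3")[0][110:270,220:400],(240,420))]))
```

```text
[[697. 277.]
 [696. 174.]
 [571. 174.]
 [571. 280.]] [633.50594845 226.25776232]
False [605.86858888 226.32911725  12.31074236]
False
w 20.387051903125226
w 20.76269242676706
39.3083
```

View pics/m7.png

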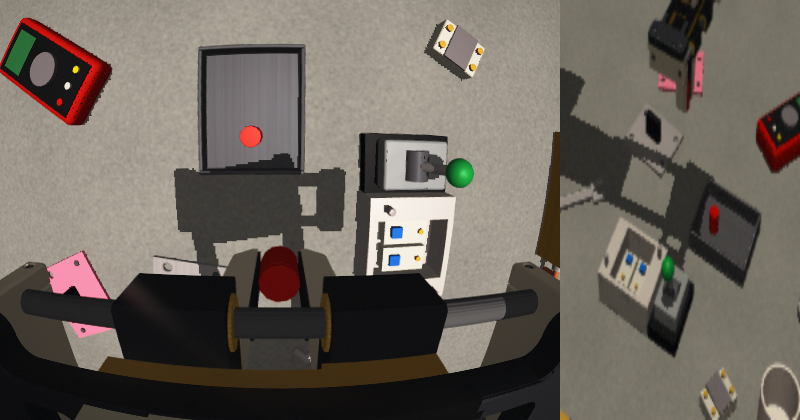

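Cap 1 stands in the dish at (251,136) and the second is held. I'll place it, then look at the pins and the plate from close up.

Run:
```python
from h import *
q=np.array([661,226]); go(q,0,100); print(down(q,0,12,80,6.),robot.current_tcp_pos()); robot.move_gripper(0.4); down(q,0,110,150)
for n,x,y in [("Q1",405,62),("Q2",375,62),("L1",335,311),("L2",355,290)]:
    go([x,y],0,190); snap(n)
print(robot.current_t())
r=lambda n,x,y,w,h:cv2.resize(load(n)[0][y:y+h,x:x+w],(400,300),interpolation=cv2.INTER_CUBIC)
for n,p in(("Q1",[492,60,45]),("Q2",[492,60,45]),("L1",[403,311,5]),("L2",[403,311,5])): print(n,proj(load(n)[1],p))
cv2.imwrite("pics/m8.png",np.vstack([np.hstack([r("Q1",180,40,200,150),r("Q2",180,0,200,150)]),np.hstack([r("L1",180,50,200,150),r("L2",160,50,200,150)])]))
```

```text
False [661.58040372 226.11601643  12.74202333]
45.4167
Q1 [280.6025443  116.35833237]
Q2 [281.05338315  83.54684942]
L1 [278.03199886 134.73487901]
L2 [257.24201965 154.33977327]
```

View pics/m8.png

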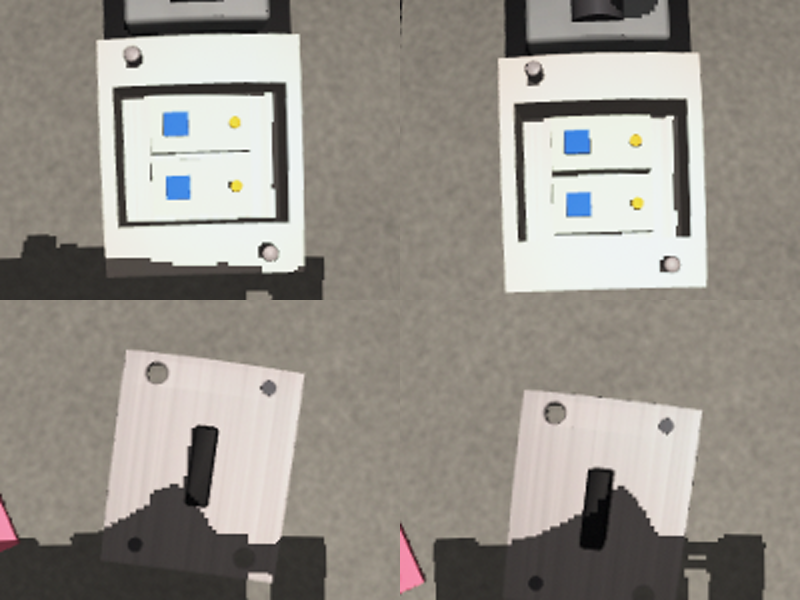

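Pin tops are at Q1 (246.5,66), (314.5,165) and Q2 (247,33.5), (315.5,131.5). The grey plate's big holes are at L1 (258.5,86.5), (302.5,179) and L2 (237,106), (281.5,197.5). The smaller holes are decoys.

Run:
```python
from h import *
C={n:load(n)[1] for n in("Q1","Q2","L1","L2")}
P=[]
for u,v in[((246.5,66),(247,33.5)),((314.5,165),(315.5,131.5))]:
    print("pin",tri([(C["Q1"],u,True),(C["Q2"],v,True)])[0].round(1),onplane(C["Q1"],u,61)[:2],onplane(C["Q2"],v,61)[:2]); P.append((onplane(C["Q1"],u,61)+onplane(C["Q2"],v,61))/2)
H=[]
for u,v in[((258.5,86.5),(237,106)),((302.5,179),(281.5,197.5))]:
    print("hole",tri([(C["L1"],u,True),(C["L2"],v,True)])[0].round(1),onplane(C["L1"],u,5)[:2],onplane(C["L2"],v,5)[:2]); H.append((onplane(C["L1"],u,5)+onplane(C["L2"],v,5))/2)
a0=np.arctan2(30,47)
for X in(P,H):
    d=X[0]-X[1]; print("centre",(X[0]+X[1])/2,"len",np.hypot(*d[:2]),"yaw",np.arctan2(d[1],d[0])-a0)
k=np.array([onplane(C["L1"],u,5)[:2] for u in[(243.5,74.5),(332,87),(231.5,180),(317.5,189)]]); print("corners",k.round(1),k.mean(0))
print("tab top",onplane(C["L1"],(282,133),39))
```

```text
pin [539.   91.1  57.8] [538.36488523  90.66347821] [538.03229715  90.81379812]
pin [446.2  28.1  52.5] [447.1633988   29.05569114] [446.2956138   29.01360065]
hole [455.8 332.    5. ] [455.57593098 331.75518241] [456.0500042 332.1779917]
hole [355.7 284.8   9.2] [354.79110278 284.26489106] [355.02098994 284.95383536]
centre [492.46404874  59.88664203  61.        ] len 110.33574285786652 yaw 0.025362180069178897
centre [405.35950698 308.28797513   5.        ] len 111.46709560479849 yaw -0.12930430660160852
corners [[469.3 347.8]
 [456.1 253.2]
 [353.9 362.2]
 [343.7 267.5]] [405.74513011 307.66953483]
tab top [405.30920904 307.10494756  39.        ]
```

Run:
```python
from h import *
p=(405.4,308.0); y=-.129
robot.move_gripper(.4); go(p,y,120); print(down(p,y,9.5,80,8.),robot.current_tcp_pos()); robot.move_gripper(0)
print("w",robot.current_gripper_width()*93); down(p,y,100,80); print("w",robot.current_gripper_width()*93)
go([430,240],.025,150); im,c=snap("K1"); t=robot.current_tcp_pos(); e=robot.current_eef_rot(); print(t,e,robot.current_t())
M=R.from_euler("z",e[2]).as_matrix(); 
for l in([47,30],[47,-30],[58,48],[58,-48]): w=t+M@np.array([*l,0]); w[2]=t[2]-4.5; print(l,proj(c,w).round(1))
cv2.imwrite("pics/m9.png",cv2.resize(im[100:380,100:460],(800,600),interpolation=cv2.INTER_CUBIC))
```

```text
False [405.77478146 308.19515038   9.97509022]
w 12.03112254345121
w 11.796197584038426
[429.45847023 239.93563924 149.34576203] [-3.14139628e+00  1.36372439e-03  2.33532768e-02] 49.9083
[47, 30] [221.6 181.2]
[47, -30] [332.8 181. ]
[58, 48] [188.7 161.8]
[58, -48] [365.8 161.5]
```

View pics/m9.png

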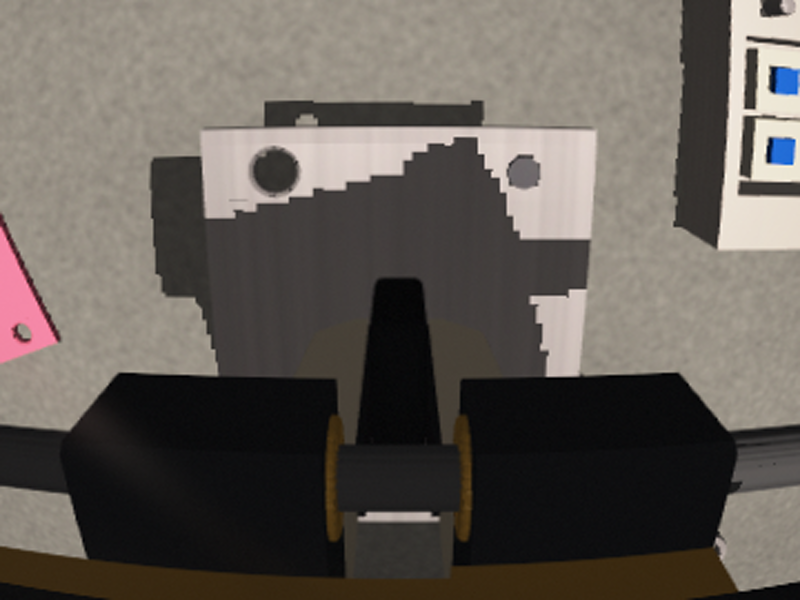

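The plate is held squarely, with its big hole at crop (275,171). I'll hover just above the pins and look through the hole.

Run:
```python
from h import *
q=(491.9,60.8); go(q,.025,130); down(q,.025,75,60); im,c=snap("K2"); t=robot.current_tcp_pos(); print(t,robot.current_eef_rot(),robot.current_contact_force(),robot.current_t())
u=proj(c,[539,91.5,68]); print(u); x,y=int(u[0])-40,int(u[1])-30
cv2.imwrite("pics/m10.png",np.hstack([cv2.resize(im[y:y+60,x:x+80],(400,300),interpolation=cv2.INTER_CUBIC),cv2.resize(im[80:380,80:480],(400,300))]))
```

```text
[492.31857889  60.73020017  75.42825396] [ 3.14146672e+00 -9.49791931e-04  2.49579802e-02] [ 0.0507727  -0.8346064  -2.97362612] 51.8083
[223.79424097 178.11372853]
```

View pics/m10.png

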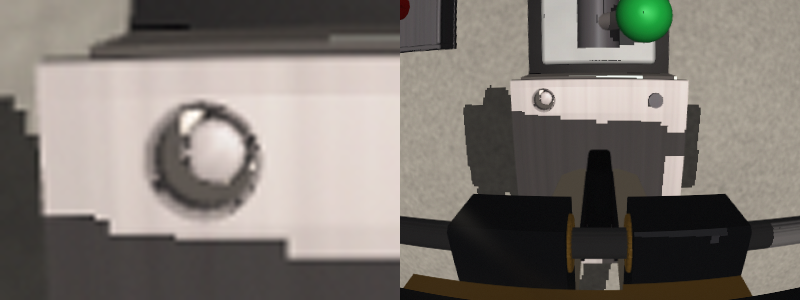

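Through the hole (205,160) the pin top (216,150) is visible. After correcting for parallax, the plate needs about (-0.5, +0.6) mm. I'll lower it with a force guard.

Run:
```python
from h import *
q=(491.4,61.4); down(q,.025,73,40); print(robot.current_tcp_pos())
print(down(q,.025,54.7,30,8.),robot.current_tcp_pos(),robot.current_contact_force(),robot.current_t())
```

```text
[491.3172288   61.44860541  73.05436603]
True [491.01547983  61.37232207  54.65760737] [-0.01903074 -0.04893941  4.58144205] 52.6583
```

Run:
```python
from h import *
q=robot.current_tcp_pos()[:2]; robot.move_gripper(.4); down(q,.025,150,120)
go([405,62],0,200); snap("V1"); go([400,-60],0,230); snap("T4","top"); snap("S4","scene"); snap("V2"); print(robot.current_t())
a=load("V1")[0][20:220,150:416]; s=load("S4")[0]; t=load("T4")[0]
cv2.imwrite("pics/m11.png",np.vstack([np.hstack([cv2.resize(a,(400,300)),cv2.resize(s[160:265,220:360],(400,300),interpolation=cv2.INTER_CUBIC)]),np.hstack([cv2.resize(t[130:310,160:400],(400,300)),cv2.resize(load("V2")[0],(400,300))])]))
```

```text
55.4917
```

View pics/m11.png

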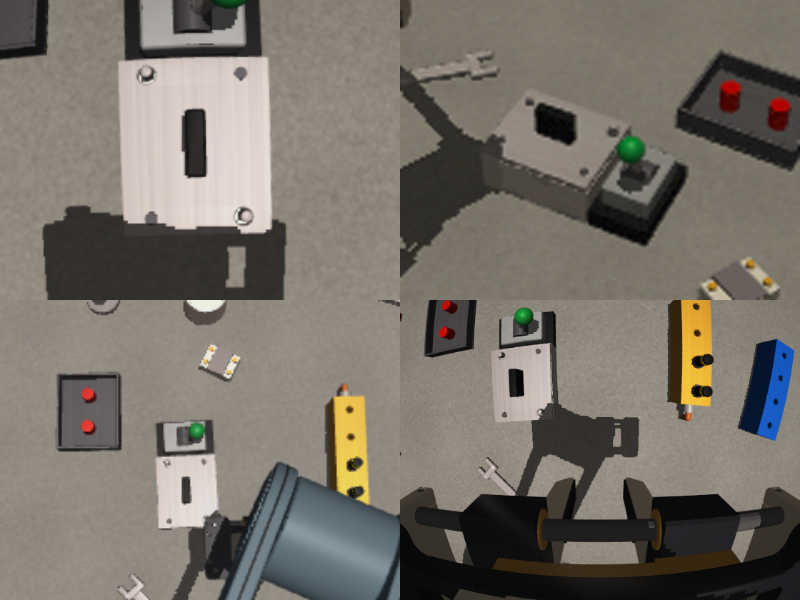

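Everything checks out: the plate is flush with both pins showing through its big holes (V1 146,73 and 243,215), both caps are in the dish, both probes are in the block, and the relay is untouched. The last step is the toggle, pushed with closed fingers.

Run:
```python
from h import *
y=np.pi/2; robot.move_gripper(0); go([582.3,-12],y,160); down([582.3,-12],y,82,100)
hit=down([582.3,70],y,82,50,25.); print(hit,robot.current_tcp_pos(),robot.current_contact_force())
down([582.3,20],y,82,100); down([582.3,20],y,150,150)
go([450,40],0,230); im,c=snap("N1"); go([540,0],0,230); i2,c2=snap("N2"); print(robot.current_t())
from seg import mask,blobs
o=[]
for i,cc in((im,c),(i2,c2)):
    b=[b for b in blobs(mask(i,"green"),60)[0] if np.linalg.norm(proj(cc,[582,80,90])-b[1])<60]; print(b); o.append((cc,b[0][1],True))
print(tri(o))
cv2.imwrite("pics/m12.png",im)
```

```text
False [581.93446046  68.31721629  81.61561591] [-1.38210609 -6.85183213 -2.05660491]
63.425
[(548, [225.4, 69.5], [213, 57, 26, 26], 1)]
[(517, [185.5, 164.8], [173, 152, 26, 26], 1)]
(array([581.31886612,  89.53866878,  90.1580672 ]), np.float64(0.008590520288057634))
```

View pics/m12.png

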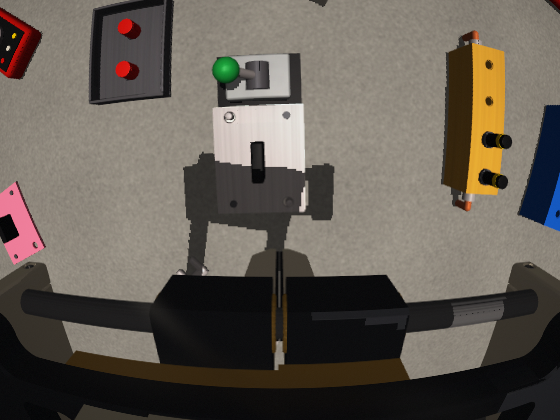

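The ball is at (226,70), triangulated to (581, 89.5, 90), so the lever leans +0.50 rad, which is on. I'll give it one more gentle push to be sure it is at its stop, then hand in.

Run:
```python
from h import *
y=np.pi/2; go([582.3,30],y,160); down([582.3,30],y,82,100)
print(down([582.3,75],y,82,40,15.),robot.current_tcp_pos(),robot.current_contact_force())
down([582.3,20],y,82,100); down([582.3,20],y,160,150)
go([450,-60],0,250); snap("Z","top"); d=load("Z")[0]; e=load("T4")[0]
print(robot.current_t(),[moved("T4","Z",b) for b in((185,165,240,230),(275,150,310,185),(345,180,395,260))])
robot.sleep(.5); print(robot.hand_in())
```

```text
True [582.25980399  68.04441166  81.87328233] [-0.7295689  -2.72806527  2.50733182]
69.225 [0, 0, 1971]
the job is handed in; nothing more can be done
None
```

The job is handed in at about 70 s of the 208 s limit; no verdict came back. My last camera checks, before a final nudge on the toggle, showed both probes fully home, both caps in the dish, the cover plate flush over the pins, the toggle on and the spare relay untouched.

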